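# Seat a wheel and axle in the balancing stand

## Task

Take the wheel that has the long axle through its hub and lower it gently, without dropping it, into the balancing stand, so that the axle lies in both open slots at once, fully home and level on both slot floors, with the wheel about midway between the two uprights. Let go and leave it at rest; leave the other wheel, the one without an axle, where it is.

Things in the scene. Friction and masses are not known exactly. Their poses are not given: they have to be found in the camera images.
- axle_wheel: Wheel to move: grey tyre 120 mm across, 30 mm wide, flat sides; steel axle 12 mm thick, 190 mm long, sticking out 80 mm beyond the tyre each side (collars 22 mm across reach 30 mm from the centre). 0.45 kg. Origin at its centre; y along the axle, x and z may point anywhere across it. Starts upright in a wooden chock, axle level, centre 70 mm above the bench; pinch the tyre's sides from above.
- bare_wheel: The other wheel, to be left alone: same tyre, 120 mm across and 30 mm wide, 44 mm wide hub, no axle. Origin at its centre, y along its hub. It stands upright in a second, like chock, centre 70 mm above the bench. Which chock holds which wheel changes.
- stand: Balancing stand, fixed: grey base plate 130 (x) by 190 (y) by 8 mm with two aluminium Y-shaped uprights 10 mm thick, centred at y = +75 and -75 mm. Origin: centre of its underside, on the bench; z up, y from upright to upright, the seated axle's direction (either way round).
- seat (a point): Point of the stand midway between its two slots, where the wheel's centre belongs: 90 mm above the bench, axes as the stand's. Each slot, at x = 0, opens upward: 16 mm wide, flat floor 6 mm below this point, straight walls to 10 mm above it, then flaring at 45 degrees to a mouth 52 mm wide 28 mm above it, the uprights' highest part. The seated tyre hangs clear of the base plate.
Not all that is in view belongs to the job. What is shaped like the axle_wheel but orange or turquoise is not meant.

How it is judged:
By the outcome, as a careful person would: the job done as asked, in the order asked, and still so for the second after the job is handed in, with the robot touching nothing.
It also fails if it takes over 43 s, if anything falls off the work surface, if the arm or the gripper's body presses on something with over 40 N, if the wrist force passes 120 N, or if a joint passes its speed limit or range.

## Robot

A 6-joint arm with a two-finger parallel gripper is mounted at the origin on the work surface. World frame = base frame: x ahead of the robot, y to its left, z up, the work surface at z = 0. Lengths are in m, angles in rad, forces in N, time in s.
With the tool pointing down it reaches from about 0.375 to 0.9 m from the base axis. Payload 3.1 kg.
Tool frame: the origin (TCP) lies at the very end of the fingers, on their centre line; the grasp point (between the pads) lies 19 mm behind it; z points along the fingers, y is the direction in which the jaws open and shut (so a half turn about z gives the same grasp; the last joint's range is limited). The gripper opens to 87 mm and grips with 3 to 60 N. Pads are 19 mm wide; open, the fingers measure 117 mm over their backs; the gripper's body (75 mm by 190 mm) begins 51 mm behind the grasp point.
Start: joints at [-1.486, 0.527, 1.433, -0, 1.181, -0.178], TCP at [0.162, -0.604, 0.223] pointing down, gripper open.
Joint ranges: [-3.08, 3.08], [-0.75, 2.2], [0.22, 2.44], [-1.43, 4.57], [0, 2.65], [-2.85, 2.85]. Speed limits (rad/s): [2.79, 2.79, 3.14, 3.14, 3.14, 3.14].

## Interface

Orientations are given as a unit quaternion [x, y, z, w].
In Python, from rig import robot, optics gives the robot as it stands.
- The arm moves only by the shell command python3 -m inch 'ROWS' [FORCE]. ROWS is JSON, a list of rows, each an object of numbers: "ax", "ay", "az": the turn, a rotation vector about the tool's x, y, z in rad; "dx", "dy", "dz": the shift along the tool's x, y, z in mm; "gripper": the opening in per cent of the stroke, from 0 (shut) to 100 (fully open). In form: [{"ax": .., "ay": .., "az": .., "dx": .., "dy": .., "dz": .., "gripper": ..}, ...]. A call has 1 to 8 rows; each row shifts and turns the commanded pose from where the row before left it, along the tool's axes as they then stand; what a row does not reach is not made up. A row lasts 1/10 s, in which the tool goes at most 50 mm and 8.59 degrees, less where a joint would pass 70% of its speed; a pose out of reach is approached as far as the arm can. A call with a gripper value outside its range is refused whole. The fingers move at their own pace and stop on an object; FORCE is the grip in N (left out, the last holds). Time passes only in rows, so rows that do not move let the fingers close. It gives the time, the measured TCP pose, the force and the opening at its end, in the units of the state.
- robot.get_obs(): the state, without advancing time (a new reading comes with each control period).
- optics.camera(name): name is "scene" or "side" or "wrist"; returns a dict with "img" (384x512x3 uint8, red, green, blue), "depth" (384x512 float32, m along the optical axis (not along the pixel's ray), 0 where there is no reading), "camera_matrix" (3x3 intrinsics, pixels), "position" and "attitude" of the camera in the world. Camera axes: x right, y up, looking along -z (the intrinsics and any distortion apply to the point x, -y, -z); pixel columns grow to the right and rows downward; lengths in m; the calibration is good to about 2 mm. A picture is of the moment at which its call begins.
- robot.hand_in(): hands the job in, once; it reports no verdict.
The state is a dict: "time": time; "q": joint angles; "joint_velocities": joint speeds; "joint_torque": joint torques, N m; "position": TCP position; "tool_rot": TCP orientation; "ft_force": force on the tool from outside, world axes, zero at the start; "moment": the same for the moment, N m; "grip_width": finger opening in m.
Only numpy, scipy, OpenCV 4.12 (cv2) and the standard library are available. Lean on these libraries where they do the work, as an engineer would, in place of code of your own. Each camera call takes 0.05 s, during which the arm holds its last target.

## Working session

There is one attempt and no reset: what is moved stays moved. The work goes in short steps, Python scripts to look and compute and a shell command to move; the robot and the scene stay as the last step left them, time stands still between calls to the robot, and variables do not carry over. Pictures are saved under pics/ and viewed, and the job is handed in when it is done.

```bash
ls; mkdir -p pics; cat > h.py <<'E'
import numpy as np, cv2
from scipy.spatial.transform import Rotation as R
from rig import robot, optics
def snap(n,f):
    c=optics.camera(n); cv2.imwrite('pics/'+f,c['img'][:,:,::-1]); np.savez('pics/'+f[:-4],**{k:np.asarray(v) for k,v in c.items()}); return c
def cloud(c):
    K=np.array(c['camera_matrix']); d=c['depth']; v,u=np.indices(d.shape)
    x=(u-K[0,2])/K[0,0]*d; y=(v-K[1,2])/K[1,1]*d
    P=np.stack([x,-y,-d],-1)
    a=np.array(c['attitude']); M=R.from_quat(a).as_matrix() if a.size==4 else a.reshape(3,3)
    return P@M.T+np.array(c['position'])
E
python3 - <<'E'
from h import *
print(robot.get_obs())
for n in ['scene','side']:
    c=snap(n,n+'0.png'); print(n,{k:v for k,v in c.items() if k not in('img','depth')}, (c['depth']>0).mean())
a=[cv2.imread(f'pics/{n}0.png') for n in ('scene','side')]
E
```

```text
pics
{'time': 0.0, 'q': array([-1.48648573e+00,  5.28428484e-01,  1.43390276e+00,  2.88204405e-06,
        1.18142763e+00, -1.78510824e-01]), 'joint_velocities': array([ 0.00259337, -0.00067738,  0.00062373, -0.00034495, -0.00085744,
       -0.00030556]), 'joint_torque': array([-5.16972541e-04, -4.40046859e+01, -1.76590347e+01,  6.30801916e-02,
        5.80654631e-02, -1.78460418e-04]), 'position': array([ 0.1623381 , -0.60278119,  0.22159466]), 'tool_rot': array([ 9.91377521e-01,  1.31032202e-01,  5.23267894e-05, -1.08184522e-03]), 'ft_force': array([0.36901025, 0.15101005, 0.41007764]), 'moment': array([-0.00226103,  0.03308285,  0.04053999]), 'grip_width': 0.08710667666341113}
scene {'camera_matrix': array([[356.95653428,   0.        , 255.44597833],
       [  0.        , 356.95653428, 195.093992  ],
       [  0.        ,   0.        ,   1.        ]]), 'position': array([1.19295087, 0.63783583, 0.84657797]), 'attitude': array([0.17899693, 0.36631495, 0.81076774, 0.42003467])} 0.9960123697916666
side {'camera_matrix': array([[351.10702506,   0.        , 254.80435738],
       [  0.        , 351.10702506, 182.83347883],
       [  0.        ,   0.        ,   1.        ]]), 'position': array([0.1302173 , 0.98558049, 0.65672892]), 'attitude': array([-0.1039666 ,  0.48101736,  0.84879382, -0.19329327])} 0.9958292643229166
```

View pics/scene0.png

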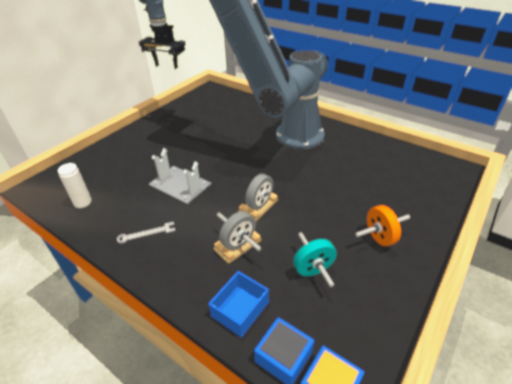

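View pics/side0.png

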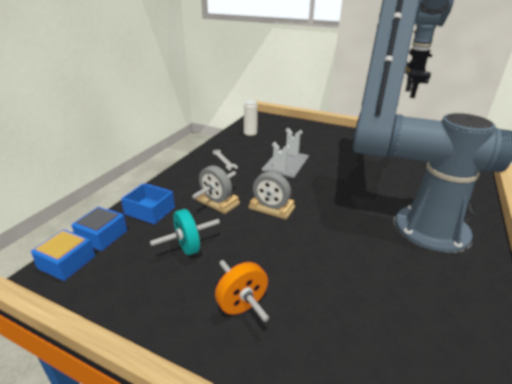

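The scene view shows the axle wheel at about (238,232), the bare wheel at (260,190) and the stand at (180,180). In the side view they are at (214,184), (272,190) and (285,155).

```bash
python3 - <<'E'
from h import *
for n,boxes in [('scene',{'axle':(205,195,270,265),'bare':(243,170,282,215),'stand':(145,145,215,205)}),('side',{'axle':(190,160,240,215),'bare':(245,165,300,220),'stand':(258,122,312,182)})]:
    c=dict(np.load(f'pics/{n}0.npz')); P=cloud(c)
    for k,(a,b,x,y) in boxes.items():
        p=P[b:y,a:x].reshape(-1,3); img=c['img'][b:y,a:x].reshape(-1,3)
        print(n,k,'floor med z',np.median(P[300:330,150:200,2]) )
        q=p[(p[:,2]>.035)&(p[:,2]<.2)]
        for lo,hi in [(.005,.02),(.03,.06),(.06,.08),(.08,.1),(.1,.14)]:
            s=p[(p[:,2]>lo)&(p[:,2]<hi)]
            if len(s)>3: print('  z',lo,hi,len(s),s.mean(0).round(3),np.percentile(s,2,0).round(3),np.percentile(s,98,0).round(3))
    im=cv2.resize(c['img'][130:280,130:330,::-1],(800,600),interpolation=cv2.INTER_CUBIC); cv2.imwrite(f'pics/{n}0z.png',im)
E
```

```text
scene axle floor med z -0.0020926188464040485
  z 0.005 0.02 378 [0.612 0.164 0.011] [0.447 0.087 0.005] [0.72  0.209 0.02 ]
  z 0.03 0.06 261 [0.594 0.162 0.046] [0.449 0.12  0.03 ] [0.711 0.194 0.06 ]
  z 0.06 0.08 403 [0.636 0.173 0.071] [0.489 0.084 0.061] [0.713 0.258 0.079]
  z 0.08 0.1 257 [0.638 0.167 0.089] [0.514 0.114 0.08 ] [0.712 0.194 0.099]
  z 0.1 0.14 390 [0.663 0.173 0.117] [0.614 0.15  0.101] [0.703 0.192 0.129]
scene bare floor med z -0.0020926188464040485
  z 0.005 0.02 134 [0.471 0.141 0.011] [0.42  0.096 0.006] [0.537 0.153 0.02 ]
  z 0.03 0.06 134 [0.49  0.136 0.046] [0.428 0.115 0.03 ] [0.536 0.143 0.06 ]
  z 0.06 0.08 130 [0.493 0.135 0.07 ] [0.427 0.112 0.06 ] [0.537 0.145 0.079]
  z 0.08 0.1 148 [0.498 0.133 0.09 ] [0.429 0.11  0.081] [0.536 0.141 0.1  ]
  z 0.1 0.14 276 [0.496 0.13  0.117] [0.442 0.109 0.101] [0.619 0.175 0.129]
scene stand floor med z -0.0020926188464040485
  z 0.005 0.02 678 [ 0.556 -0.185  0.007] [ 0.486 -0.274  0.005] [ 0.609 -0.096  0.018]
  z 0.03 0.06 170 [ 0.549 -0.186  0.046] [ 0.521 -0.266  0.031] [ 0.572 -0.108  0.06 ]
  z 0.06
[... 897 characters left out ...]
0.06 0.08 203 [0.47  0.135 0.07 ] [0.418 0.117 0.061] [0.533 0.144 0.08 ]
  z 0.08 0.1 224 [0.471 0.134 0.09 ] [0.42  0.116 0.08 ] [0.531 0.141 0.1  ]
  z 0.1 0.14 343 [0.472 0.129 0.117] [0.428 0.109 0.101] [0.521 0.138 0.132]
side stand floor med z 0.0009715998790604807
  z 0.005 0.02 625 [ 0.549 -0.217  0.01 ] [ 0.482 -0.58   0.005] [ 0.753 -0.097  0.018]
  z 0.03 0.06 170 [ 0.544 -0.18   0.046] [ 0.52  -0.268  0.031] [ 0.57  -0.108  0.059]
  z 0.06 0.08 117 [ 0.545 -0.183  0.07 ] [ 0.521 -0.269  0.061] [ 0.57  -0.11   0.079]
  z 0.08 0.1 116 [ 0.545 -0.182  0.089] [ 0.521 -0.275  0.08 ] [ 0.571 -0.109  0.1  ]
  z 0.1 0.14 321 [0.497 0.044 0.118] [ 0.438 -0.266  0.101] [0.573 0.137 0.132]
```

View pics/scene0z.png

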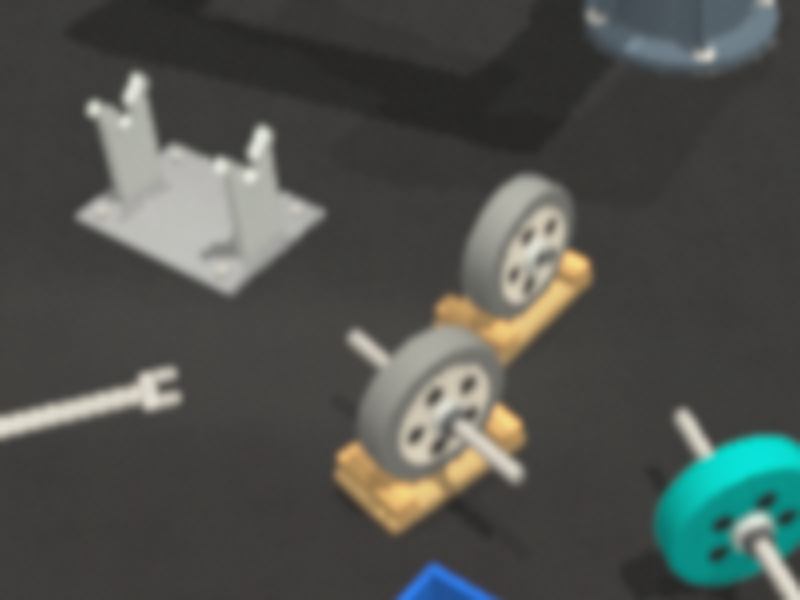

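View pics/side0z.png

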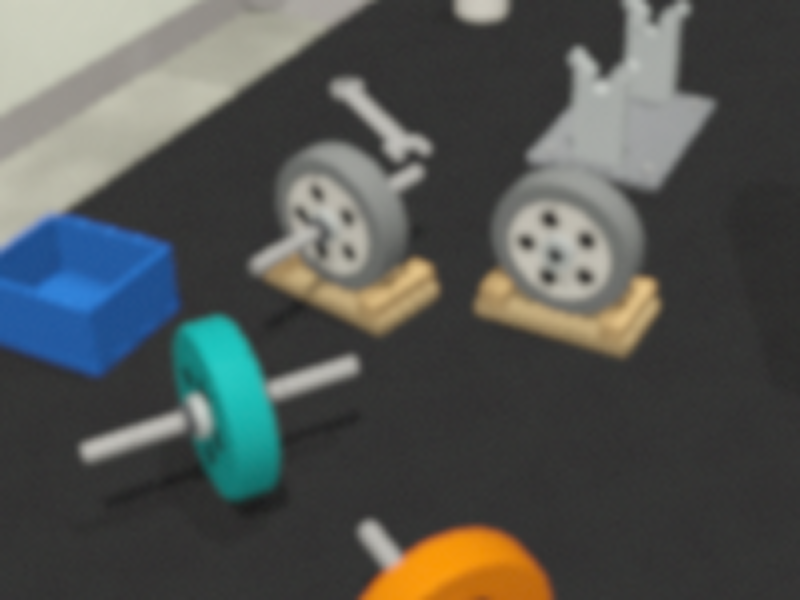

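```bash
python3 - <<'E'
from h import *
for n in ['scene','side']:
    c=dict(np.load(f'pics/{n}0.npz')); P=cloud(c).reshape(-1,3); hsv=cv2.cvtColor(c['img'],cv2.COLOR_RGB2HSV).reshape(-1,3)
    grey=(hsv[:,1]<70)&(hsv[:,2]>75)
    # axle
    s=P[(abs(P[:,0]-.65)<.05)&(abs(P[:,1]-.17)<.12)&(abs(P[:,1]-.17)>.035)&(P[:,2]>.05)&(P[:,2]<.095)]
    ax=np.polyfit(s[:,1]-.17,s[:,0],1); print(n,'axle',len(s),ax,'yaw(dx/dy) deg',np.degrees(np.arctan(ax[0])),s[:,1].min(),s[:,1].max(),np.median(s[:,2]))
    t=P[(abs(P[:,0]-.652)<.075)&(abs(P[:,1]-.17)<.035)&(P[:,2]>.1)&(P[:,2]<.14)]
    print(' tyre top',len(t),'y',np.percentile(t[:,1],[2,50,98]).round(4),'x',np.percentile(t[:,0],[2,50,98]).round(4),'z',np.percentile(t[:,2],[95,99]))
    tt=t[t[:,2]>.122]; print(' toppts',len(tt),tt.mean(0))
    b=P[grey&(abs(P[:,0]-.547)<.1)&(abs(P[:,1]+.187)<.13)&(P[:,2]<.015)&(P[:,2]>-.005)]
    print(' base',cv2.minAreaRect((b[:,:2]*1000).astype(np.float32)),len(b),np.median(b[:,2]))
    for sg in (-1,1):
        u=P[(abs(P[:,0]-.547)<.06)&(abs(P[:,1]+.187-sg*.075)<.03)&(P[:,2]>.03)&(P[:,2]<.125)]
        lo=u[u[:,2]<.08]
        print(' up',sg,len(u),'x',np.percentile(lo[:,0],[3,50,97]).round(4),'y',np.percentile(u[:,1],[3,50,97]).round(4), 'ztop',np.percentile(u[:,2],98))
        for sl in(.1,): 
            w=u[u[:,2]>.100]; print('   prongs x',np.sort(w[:,0])[[2,-3]], [w[w[:,0]<.547].mean(0).round(4),w[w[:,0]>.547].mean(0).round(4)])
E
```

```text
scene axle 124 [0.21727105 0.65627465] yaw(dx/dy) deg 12.258194282411885 0.0753300110144064 0.2621205683428342 0.07278563659069465
 tyre top 389 y [0.1501 0.1747 0.1916] x [0.6149 0.6654 0.7032] z [0.12820717 0.12946933]
 toppts 145 [0.6576014  0.17051798 0.12587199]
 base ((530.1900024414062, -202.92620849609375), (165.31163024902344, 220.306884765625), 0.6781742572784424) 1152 0.0053804213499452636
 up -1 236 x [0.5238 0.5518 0.5727] y [-0.2692 -0.2611 -0.2573] ztop 0.11276439608477644
   prongs x [0.52126035 0.57855831] [array([ 0.5278, -0.2639,  0.107 ]), array([ 0.5731, -0.262 ,  0.1092])]
 up 1 246 x [0.5201 0.5475 0.5697] y [-0.1195 -0.1108 -0.1075] ztop 0.11438233376201028
   prongs x [0.51720423 0.57397566] [array([ 0.5243, -0.1137,  0.1081]), array([ 0.5682, -0.1117,  0.1082])]
side axle 93 [0.22095226 0.65316768] yaw(dx/dy) deg 12.459449836829206 0.07525737295546753 0.2613483366011249 0.07537281072424917
 tyre top 295 y [0.1577 0.178  0.1906] x [0.607  0.6421 0.6951] z [0.13110547 0.13213704]
 toppts 106 [0.64945945 0.17254414 0.12789141]
 base ((559.4796752929688, -186.2202911376953), (164.54342651367188, 262.38116455078125), 2.0825588703155518) 622 0.009722583173069288
 up -1 220 x [0.524  0.5456 0.57  ] y [-0.2736 -0.2635 -0.2577] ztop 0.11698716701603654
   prongs x [0.51955566 0.57348739] [array([ 0.5261, -0.2639,  0.1109]), array([ 0.5677, -0.2635,  0.1094])]
 up 1 270 x [0.5203 0.5431 0.5685] y [-0.1223 -0.1135 -0.1085] ztop 0.11618499277637033
   prongs x [0.51361895 0.57191072] [array([ 0.5223, -0.1154,  0.1099]), array([ 0.5645, -0.1149,  0.1096])]
```

```bash
cat >> h.py <<'E'
def to(x,y,z,th=None):
    """shift in tool axes (mm) to TCP target, and az (rad) to tool heading th (deg)"""
    o=robot.get_obs(); M=R.from_quat(o['tool_rot']).as_matrix()
    d=M.T@(np.array([x,y,z])-o['position'])*1000
    y0=M[:,1]; cur=np.degrees(np.arctan2(y0[0],-y0[1])); tilt=np.degrees(M[:2,2])
    print('t',round(o['time'],2),'pos',o['position'].round(4),'head',cur.round(2),'tilt',tilt.round(2),'F',o['ft_force'].round(1),'w',round(o['grip_width'],4))
    print('shift',d.round(1),'az', None if th is None else np.radians(cur-th).round(4), 'q',np.round(o['q'],2))
E
python3 -m inch '[{"az":0.12,"dz":-10},{"az":0.12,"dz":-10},{"az":0.12,"dz":-10},{"az":0.12,"dz":-10}]'
python3 -c "
from h import *
to(0.60,0.169,0.26,-12.4)"
```

```text
t 0.1 pos [ 0.1624 -0.6028  0.2217] head 15.06 tilt [-0.01  0.11] F [-0.7 -0.4  0.6] w 0.0871
shift [ 623.1 -631.7  -36.9] az 0.4792 q [-1.49  0.53  1.43  0.    1.18 -0.18]invalid input
```

```bash
python3 -m inch '[{"ax":0,"ay":0,"az":0.12,"dx":0,"dy":0,"dz":-10,"gripper":100},{"ax":0,"ay":0,"az":0.12,"dx":0,"dy":0,"dz":-10,"gripper":100},{"ax":0,"ay":0,"az":0.12,"dx":0,"dy":0,"dz":-10,"gripper":100},{"ax":0,"ay":0,"az":0.12,"dx":0,"dy":0,"dz":-10,"gripper":100}]'
python3 -c "
from h import *
to(0.60,0.169,0.26,-12.4)"
```

```text
time: 0.5
position: [0.1624, -0.6031, 0.2623]
tool_rot: [0.994, -0.111, -0.0, -0.001]
ft_force: [-0.6, -0.0, -0.1]
grip_width: 0.087
t 0.5 pos [ 0.1624 -0.6031  0.2623] head -12.73 tilt [-0.01  0.08] F [-0.6 -0.  -0.1] w 0.087
shift [ 256.7 -849.5    3.3] az -0.0058 q [-1.49  0.49  1.39  0.    1.27  0.31]
```

```bash
python3 -m inch '[{"ax":0,"ay":0,"az":0,"dx":13,"dy":-42.5,"dz":0,"gripper":100},{"ax":0,"ay":0,"az":0,"dx":13,"dy":-42.5,"dz":0,"gripper":100},{"ax":0,"ay":0,"az":0,"dx":13,"dy":-42.5,"dz":0,"gripper":100},{"ax":0,"ay":0,"az":0,"dx":13,"dy":-42.5,"dz":0,"gripper":100},{"ax":0,"ay":0,"az":0,"dx":13,"dy":-42.5,"dz":0,"gripper":100},{"ax":0,"ay":0,"az":0,"dx":13,"dy":-42.5,"dz":0,"gripper":100},{"ax":0,"ay":0,"az":0,"dx":13,"dy":-42.5,"dz":0,"gripper":100}]'
python3 -c "
from h import *
to(0.60,0.169,0.26,-12.4)"
```

```text
time: 1.2
position: [0.3158, -0.3307, 0.2623]
tool_rot: [0.994, -0.109, -0.0, -0.0]
ft_force: [0.4, -0.9, -0.4]
grip_width: 0.0869
t 1.2 pos [ 0.3158 -0.3307  0.2623] head -12.48 tilt [-0.01  0.03] F [ 0.4 -0.9 -0.4] w 0.0869
shift [ 169.6 -549.3    2.6] az -0.0013 q [-1.05  0.25  1.79  0.    1.11  0.73]
```

```bash
python3 -m inch '[{"ax":0,"ay":0,"az":0,"dx":36,"dy":-25,"dz":0,"gripper":100},{"ax":0,"ay":0,"az":0,"dx":36,"dy":-25,"dz":0,"gripper":100},{"ax":0,"ay":0,"az":0,"dx":36,"dy":-25,"dz":0,"gripper":100},{"ax":0,"ay":0,"az":0,"dx":36,"dy":-25,"dz":0,"gripper":100}]'
python3 -c "
from h import *
c=snap('wrist','w1.png'); print(c['position'],R.from_quat(c['attitude']).as_matrix().round(3),c['camera_matrix'])
to(0.60,0.169,0.26,-12.4)"
```

```text
time: 1.6
position: [0.4788, -0.2648, 0.2623]
tool_rot: [0.994, -0.108, -0.0, -0.0]
ft_force: [0.3, -0.6, 0.5]
grip_width: 0.0869
[ 0.55125653 -0.28089689  0.42470973] [[-0.215  0.94   0.266]
 [-0.977 -0.207 -0.059]
 [-0.    -0.272  0.962]] [[308.10886445   0.         258.18639076]
 [  0.         308.10886445 191.75442164]
 [  0.           0.           1.        ]]
t 1.65 pos [ 0.4851 -0.2627  0.2626] head -12.26 tilt [0.41 0.06] F [ 4.7 -0.2  2. ] w 0.087
shift [  20.6 -446.3    3.9] az 0.0024 q [-0.7   0.38  1.57  0.01  1.18  1.08]
```

View pics/w1.png

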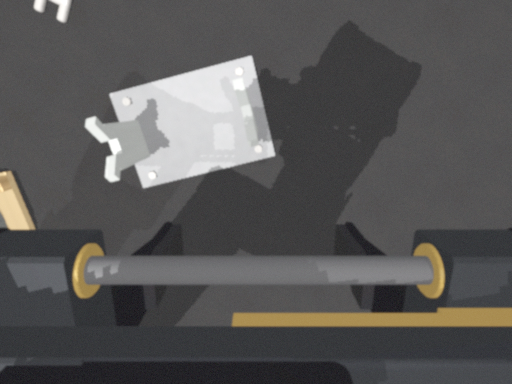

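The wrist view shows the whole stand: base plate corners at about (110,95), (252,56), (275,156) and (144,188). The nearer upright is at (115,148).

```bash
cat >> h.py <<'E'
def ray(c,uv,z):
    K=np.array(c['camera_matrix']); uv=np.atleast_2d(uv).astype(float)
    d=np.stack([(uv[:,0]-K[0,2])/K[0,0],-(uv[:,1]-K[1,2])/K[1,1],-np.ones(len(uv))],-1)@R.from_quat(c['attitude']).as_matrix().T
    p=np.array(c['position']); return p+d*((z-p[2])/d[:,2])[:,None]
def stand(c,box):
    P=cloud(c); m=np.zeros(c['depth'].shape,bool); a,b,x,y=box; m[b:y,a:x]=1
    v=c['img'].max(2)
    b=P[m&(v>120)&(P[:,:,2]>.003)&(P[:,:,2]<.014)]
    vv,uu=np.where(m&(v>120)&(P[:,:,2]>.003)&(P[:,:,2]<.014))
    g=ray(c,np.stack([uu,vv],-1),.008)
    print('base',cv2.minAreaRect((g[:,:2]*1000).astype(np.float32)),len(b),np.median(b[:,2]))
    u=P[m&(P[:,:,2]>.105)&(P[:,:,2]<.135)]
    print('prong n',len(u))
    return P,m
E
python3 - <<'E'
from h import *
c=dict(np.load('pics/w1.npz'));P,m=stand(c,(70,40,300,205))
u=P[m&(P[:,:,2]>.100)&(P[:,:,2]<.135)]
for sg in(-1,1):
  w=u[(u[:,1]+.188)*sg>0]; print(sg,len(w),w.min(0).round(4),w.max(0).round(4))
  for s in (-1,1):
    k=w[(w[:,0]-.547)*s>0]; 
    if len(k): print('  ',len(k),k.mean(0).round(4))
for s in(-1,1):
  w=P[m&(P[:,:,2]>.03)&(P[:,:,2]<.08)]; w=w[(w[:,1]+.188)*s>0]; print(len(w), np.percentile(w,[3,50,97],axis=0).round(4) if len(w) else '')
im=cv2.resize(c['img'][40:200,70:290,::-1],(800,582),interpolation=cv2.INTER_CUBIC); cv2.imwrite('pics/w1z.png',im)
E
```

```text
base ((544.1449584960938, -192.48431396484375), (129.71461486816406, 189.59034729003906), 1.5231291055679321) 12863 0.008233535199132613
prong n 979
-1 541 [ 0.5132 -0.273   0.1001] [ 0.579  -0.2616  0.1191]
   255 [ 0.5258 -0.2679  0.111 ]
   286 [ 0.5668 -0.2668  0.1109]
1 681 [ 0.5092 -0.1237  0.1   ] [ 0.5753 -0.1118  0.1188]
   322 [ 0.5215 -0.1193  0.1101]
   359 [ 0.5632 -0.1184  0.11  ]
47 [[ 0.5221 -0.2729  0.0339]
 [ 0.5449 -0.2723  0.0591]
 [ 0.5691 -0.2716  0.0786]]
763 [[ 0.519  -0.1232  0.0324]
 [ 0.5431 -0.1223  0.0576]
 [ 0.5659 -0.1213  0.0791]]
```

View pics/w1z.png

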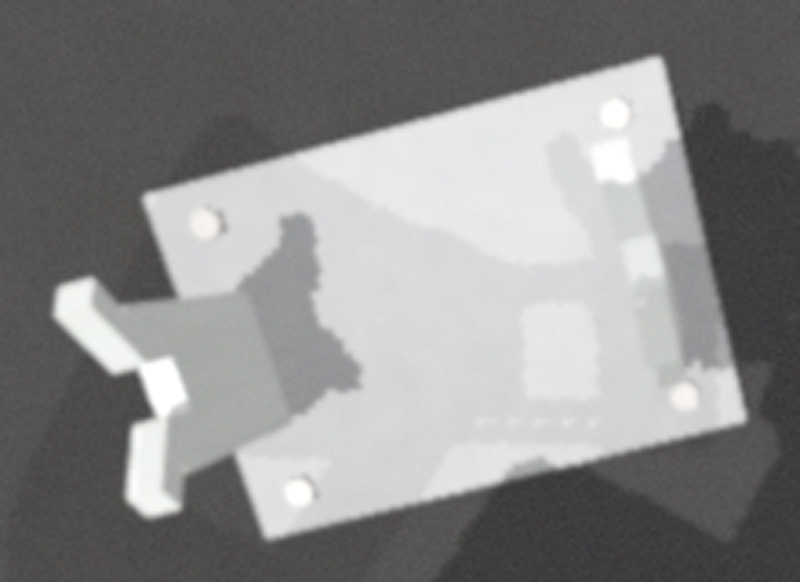

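```bash
python3 -m inch '[{"ax":0,"ay":0,"az":0,"dx":0,"dy":-25,"dz":0,"gripper":100},{"ax":0,"ay":0,"az":0,"dx":0,"dy":0,"dz":0,"gripper":100},{"ax":0,"ay":0,"az":0,"dx":0,"dy":0,"dz":0,"gripper":100},{"ax":0,"ay":0,"az":0,"dx":0,"dy":0,"dz":0,"gripper":100}]'
python3 - <<'E'
from h import *
c=snap('wrist','w2.png'); to(0.60,0.169,0.26,-12.4)
P,m=stand(c,(100,30,360,205))
u=P[m&(P[:,:,2]>.100)&(P[:,:,2]<.135)]
for sg in(-1,1):
  w=u[(u[:,1]+.188)*sg>0]; print(sg,len(w),w.min(0).round(4),w.max(0).round(4))
w=P[(P[:,:,2]>.1)&(P[:,:,2]<.125)&m]; print(w[w[:,1]>-.19].mean(0),w[w[:,1]<-.19].mean(0))
E
```

```text
time: 2.05
position: [0.4825, -0.2424, 0.2625]
tool_rot: [0.994, -0.109, -0.0, 0.0]
ft_force: [-0.3, -0.2, 1.0]
grip_width: 0.087
t 2.1 pos [ 0.4825 -0.2425  0.2626] head -12.51 tilt [ 0.   -0.02] F [ 0.9 -0.9 -0.8] w 0.0868
shift [  25.5 -427.2    2.4] az -0.002 q [-0.67  0.37  1.6  -0.    1.18  1.12]
base ((544.160400390625, -192.3820037841797), (129.712646484375, 189.50717163085938), 1.514344573020935) 12925 0.008215684555785474
prong n 958
-1 540 [ 0.5132 -0.273   0.1002] [ 0.5792 -0.2615  0.1194]
1 666 [ 0.509  -0.1239  0.1   ] [ 0.5752 -0.1114  0.1196]
[ 0.54305992 -0.11862479  0.1100101 ] [ 0.54722647 -0.26713201  0.11086746]
```

View pics/w2.png

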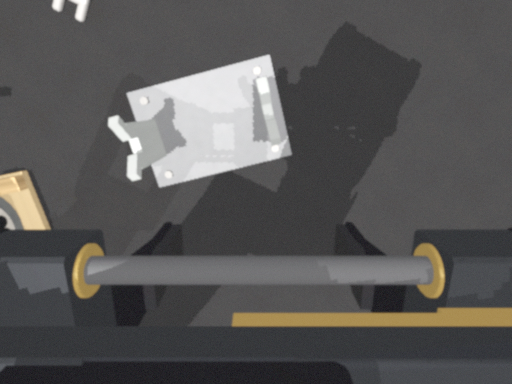

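```bash
python3 -m inch '[{"ax":0,"ay":0,"az":0,"dx":1,"dy":-47,"dz":-1,"gripper":100},{"ax":0,"ay":0,"az":0,"dx":1,"dy":-47,"dz":-1,"gripper":100},{"ax":0,"ay":0,"az":0,"dx":1,"dy":-47,"dz":-1,"gripper":100},{"ax":0,"ay":0,"az":0,"dx":1,"dy":-47,"dz":-1,"gripper":100},{"ax":0,"ay":0,"az":0,"dx":1,"dy":-47,"dz":-1,"gripper":100},{"ax":0,"ay":0,"az":0,"dx":1,"dy":-47,"dz":-1,"gripper":100},{"ax":0,"ay":0,"az":0,"dx":1,"dy":-47,"dz":-1,"gripper":100},{"ax":0,"ay":0,"az":0,"dx":2,"dy":-47,"dz":-1,"gripper":100}]'
python3 -m inch '[{"ax":0,"ay":0,"az":0,"dx":2,"dy":-48,"dz":0,"gripper":100},{"ax":0,"ay":0,"az":0,"dx":0,"dy":0,"dz":0,"gripper":100},{"ax":0,"ay":0,"az":0,"dx":0,"dy":0,"dz":0,"gripper":100},{"ax":0,"ay":0,"az":0,"dx":0,"dy":0,"dz":0,"gripper":100}]'
python3 - <<'E'
from h import *
c=snap('wrist','w3.png'); to(0.653,0.169,0.20,-12.4)
P=cloud(c)
s=P[(abs(P[:,:,0]-.65)<.05)&(abs(P[:,:,1]-.17)<.12)&(abs(P[:,:,1]-.17)>.04)&(P[:,:,2]>.06)&(P[:,:,2]<.085)]
ax=np.polyfit(s[:,1]-.17,s[:,0],1); print('axle',len(s),ax,np.degrees(np.arctan(ax[0])),s[:,1].min(),s[:,1].max(),s[:,2].max())
E
```

```text
time: 2.9
position: [0.5732, 0.1243, 0.2708]
tool_rot: [0.994, -0.109, 0.0, 0.0]
ft_force: [0.2, -1.2, -0.9]
grip_width: 0.0868
time: 3.3
position: [0.5849, 0.1685, 0.2704]
tool_rot: [0.994, -0.109, -0.0, 0.0]
ft_force: [-0.9, -0.7, 0.4]
grip_width: 0.0869
t 3.35 pos [0.5849 0.1682 0.2704] head -12.58 tilt [-0.04 -0.03] F [-0.7 -1.1  0.2] w 0.0869
shift [ 66.3 -15.7  70.4] az -0.0031 q [ 0.1   0.46  1.42 -0.    1.27  1.89]
axle 1027 [0.2150883  0.65357436] 12.138715560229222 0.07414024228994787 0.26051458037764796 0.07798244498969858
```

View pics/w3.png

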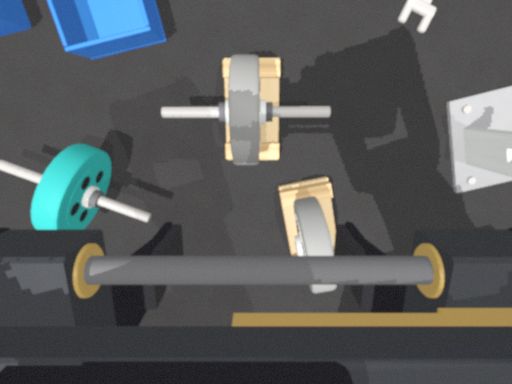

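The wrist view shows the axle wheel square on at (247,110), axle ends at (163,112) and (330,112). The bare wheel is separate at (315,240).

```bash
python3 - <<'E'
from h import *
c=dict(np.load('pics/w3.npz')); P=cloud(c)
a=np.array([.2105,.9776]); a/=np.linalg.norm(a)
m=(np.hypot(P[:,:,0]-.653,P[:,:,1]-.167)<.11)&(P[:,:,2]>.06)&(P[:,:,2]<.14)
p=P[m]; s=(p[:,:2]-[.653,.1673])@a; t=(p[:,:2]-[.653,.1673])@[a[1],-a[0]]
k=p[:,2]>.10; print('along axle tyre',np.percentile(s[k],[1,50,99]).round(4),'across',np.percentile(t[k],[0,1,50,99,100]).round(4),'ztop',np.percentile(p[:,2],99.5))
k=(abs(s)>.04); print('axle along',s[k].min(),s[k].max(),'across',np.percentile(t[k],[2,50,98]))
E
```

```text
along axle tyre [-0.0148 -0.0004  0.0146] across [-0.0519 -0.0492  0.0034  0.05    0.0512] ztop 0.13100930583051107
axle along -0.09473364913741546 0.0946303084685129 across [-5.74758079e-03 -7.80554306e-05  5.35896703e-03]
```

```bash
python3 -m inch '[{"ax":0,"ay":0,"az":-0.006,"dx":34,"dy":-7,"dz":10,"gripper":100},{"ax":0,"ay":0,"az":0,"dx":33,"dy":-7,"dz":20,"gripper":100},{"ax":0,"ay":0,"az":0,"dx":0,"dy":0,"dz":30,"gripper":100},{"ax":0,"ay":0,"az":0,"dx":0,"dy":0,"dz":30,"gripper":100},{"ax":0,"ay":0,"az":0,"dx":0,"dy":0,"dz":20,"gripper":100},{"ax":0,"ay":0,"az":0,"dx":0,"dy":0,"dz":0,"gripper":100},{"ax":0,"ay":0,"az":0,"dx":0,"dy":0,"dz":0,"gripper":100}]'
python3 - <<'E'
from h import *
to(0.653,0.1673,0.095,-12.25)
snap('wrist','w4.png')
E
```

```text
time: 4.05
position: [0.6538, 0.168, 0.1609]
tool_rot: [0.994, -0.106, -0.0, 0.0]
ft_force: [0.5, 0.7, -0.4]
grip_width: 0.087
t 4.05 pos [0.6538 0.168  0.1609] head -12.22 tilt [-0. -0.] F [ 0.5  0.7 -0.4] w 0.087
shift [-0.6  0.9 65.9] az 0.0005 q [ 0.09  0.66  1.35 -0.    1.13  1.87]
```

View pics/w4.png

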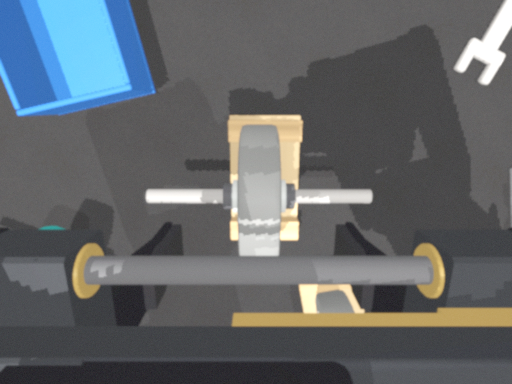

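The tyre, at (259,190), lies midway between the fingers at columns 175 and 340. Descending.

```bash
python3 -m inch '[{"ax":0,"ay":0,"az":0,"dx":0,"dy":0.5,"dz":20,"gripper":100},{"ax":0,"ay":0,"az":0,"dx":-0.5,"dy":0.5,"dz":20,"gripper":100},{"ax":0,"ay":0,"az":0,"dx":0,"dy":0,"dz":16,"gripper":100},{"ax":0,"ay":0,"az":0,"dx":0,"dy":0,"dz":10,"gripper":100},{"ax":0,"ay":0,"az":0,"dx":0,"dy":0,"dz":0,"gripper":100},{"ax":0,"ay":0,"az":0,"dx":0,"dy":0,"dz":0,"gripper":100}]'
python3 -m inch '[{"ax":0,"ay":0,"az":0,"dx":0,"dy":0,"dz":0,"gripper":50},{"ax":0,"ay":0,"az":0,"dx":0,"dy":0,"dz":0,"gripper":40},{"ax":0,"ay":0,"az":0,"dx":0,"dy":0,"dz":0,"gripper":40},{"ax":0,"ay":0,"az":0,"dx":0,"dy":0,"dz":0,"gripper":38},{"ax":0,"ay":0,"az":0,"dx":0,"dy":0,"dz":0,"gripper":36},{"ax":0,"ay":0,"az":0,"dx":0,"dy":0,"dz":0,"gripper":34}]' 10
python3 - <<'E'
from h import *
to(0.653,0.1673,0.095,-12.25)
E
```

```text
time: 4.7
position: [0.6534, 0.1687, 0.0952]
tool_rot: [0.994, -0.105, 0.001, -0.0]
ft_force: [-0.2, -0.3, 0.4]
grip_width: 0.0872
time: 5.3
position: [0.6528, 0.1686, 0.0946]
tool_rot: [0.994, -0.105, 0.0, -0.0]
ft_force: [0.2, -0.0, -0.5]
grip_width: 0.0468
t 5.3 pos [0.6528 0.1686 0.0946] head -12.1 tilt [0. 0.] F [ 0.2 -0.  -0.5] w 0.0468
shift [ 0.5  1.3 -0.4] az 0.0026 q [0.09 0.74 1.4  0.   1.   1.87]
```

```bash
python3 -m inch '[{"ax":0,"ay":0,"az":0,"dx":0,"dy":1.2,"dz":0,"gripper":40},{"ax":0,"ay":0,"az":0,"dx":0,"dy":0,"dz":0,"gripper":34},{"ax":0,"ay":0,"az":0,"dx":0,"dy":0,"dz":0,"gripper":30},{"ax":0,"ay":0,"az":0,"dx":0,"dy":0,"dz":0,"gripper":25},{"ax":0,"ay":0,"az":0,"dx":0,"dy":0,"dz":0,"gripper":20},{"ax":0,"ay":0,"az":0,"dx":0,"dy":0,"dz":0,"gripper":20},{"ax":0,"ay":0,"az":0,"dx":0,"dy":0,"dz":0,"gripper":20}]' 10
python3 -m inch '[{"ax":0,"ay":0,"az":0,"dx":0,"dy":0,"dz":0,"gripper":20},{"ax":0,"ay":0,"az":0,"dx":0,"dy":0,"dz":0,"gripper":20},{"ax":0,"ay":0,"az":0,"dx":0,"dy":0,"dz":0,"gripper":20}]' 40
python3 - <<'E'
from h import *
to(0.653,0.1673,0.095,-12.25)
E
```

```text
time: 6.0
position: [0.6525, 0.1675, 0.0945]
tool_rot: [0.994, -0.105, -0.0, -0.0]
ft_force: [0.4, -0.0, -0.3]
grip_width: 0.0299
time: 6.3
position: [0.6525, 0.1675, 0.0945]
tool_rot: [0.994, -0.105, 0.0, -0.0]
ft_force: [1.0, -0.1, -1.2]
grip_width: 0.0293
t 6.3 pos [0.6525 0.1675 0.0945] head -12.1 tilt [0. 0.] F [ 1.  -0.1 -1.2] w 0.0293
shift [ 0.5  0.1 -0.5] az 0.0026 q [0.09 0.74 1.4  0.   1.   1.87]
```

```bash
python3 -m inch '[{"ax":0,"ay":0,"az":0,"dx":0,"dy":0,"dz":-4,"gripper":20},{"ax":0,"ay":0,"az":0,"dx":0,"dy":0,"dz":-8,"gripper":20},{"ax":0,"ay":0,"az":0,"dx":0,"dy":0,"dz":-12,"gripper":20},{"ax":0,"ay":0,"az":0,"dx":0,"dy":0,"dz":-24,"gripper":20},{"ax":0,"ay":0,"az":0,"dx":0,"dy":0,"dz":-30,"gripper":20},{"ax":0,"ay":0,"az":0,"dx":0,"dy":0,"dz":-30,"gripper":20},{"ax":0,"ay":0,"az":0,"dx":0,"dy":0,"dz":-20,"gripper":20},{"ax":0,"ay":0,"az":0,"dx":0,"dy":0,"dz":-10,"gripper":20}]'
python3 -m inch '[{"ax":0,"ay":0,"az":0,"dx":0,"dy":0,"dz":0,"gripper":20},{"ax":0,"ay":0,"az":0,"dx":0,"dy":0,"dz":0,"gripper":20}]'
python3 - <<'E'
from h import *
snap('wrist','w5.png'); c=snap('scene','s5.png')
to(0.544,-0.192,0.23,1.5)
E
```

```text
time: 7.1
position: [0.6538, 0.1676, 0.2363]
tool_rot: [0.994, -0.105, 0.003, -0.001]
ft_force: [0.5, -0.0, -3.6]
grip_width: 0.0299
time: 7.3
position: [0.6517, 0.1674, 0.2318]
tool_rot: [0.994, -0.105, -0.001, 0.0]
ft_force: [0.3, 0.5, -4.2]
grip_width: 0.03
t 7.4 pos [0.6513 0.1673 0.2307] head -12.11 tilt [-0.22 -0.02] F [-0.3 -0.2 -4. ] w 0.0299
shift [-29.6 373.9   1.2] az -0.2375 q [ 0.09  0.59  1.29 -0.    1.27  1.87]
```

View pics/w5.png

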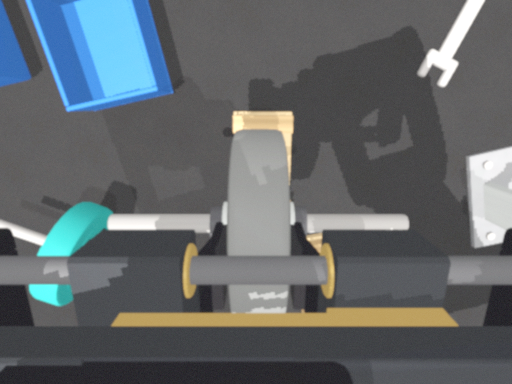

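View pics/s5.png

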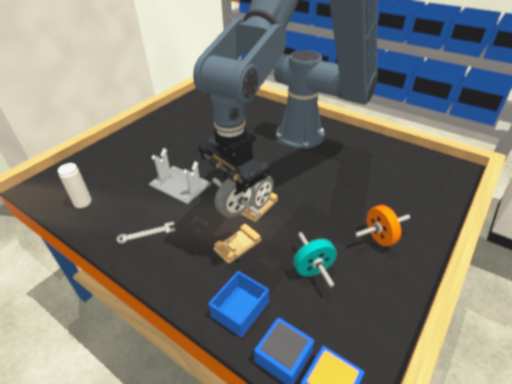

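The wheel hangs level in the wrist view, axle along row 222 from column 108 to 408. In the scene view the chock it came from is empty at (238,242), and the stand is clear.

```bash
python3 -m inch '[{"ax":0,"ay":0,"az":0,"dx":-1,"dy":15,"dz":0,"gripper":20},{"ax":0,"ay":0,"az":0,"dx":-2,"dy":30,"dz":0,"gripper":20},{"ax":0,"ay":0,"az":0,"dx":-3,"dy":40,"dz":0,"gripper":20},{"ax":0,"ay":0,"az":0,"dx":-4,"dy":45,"dz":0,"gripper":20},{"ax":0,"ay":0,"az":0,"dx":-4,"dy":45,"dz":0,"gripper":20},{"ax":0,"ay":0,"az":0,"dx":-4,"dy":45,"dz":0,"gripper":20},{"ax":0,"ay":0,"az":0,"dx":-4,"dy":45,"dz":0,"gripper":20},{"ax":0,"ay":0,"az":0,"dx":-3,"dy":40,"dz":0,"gripper":20}]'
python3 -m inch '[{"ax":0,"ay":0,"az":0,"dx":-3,"dy":35,"dz":0,"gripper":20},{"ax":0,"ay":0,"az":0,"dx":-1,"dy":20,"dz":0,"gripper":20},{"ax":0,"ay":0,"az":-0.05,"dx":-1,"dy":13,"dz":0,"gripper":20},{"ax":0,"ay":0,"az":-0.08,"dx":0,"dy":0,"dz":0,"gripper":20},{"ax":0,"ay":0,"az":-0.07,"dx":0,"dy":0,"dz":0,"gripper":20},{"ax":0,"ay":0,"az":-0.038,"dx":0,"dy":0,"dz":0,"gripper":20},{"ax":0,"ay":0,"az":0,"dx":0,"dy":0,"dz":0,"gripper":20},{"ax":0,"ay":0,"az":0,"dx":0,"dy":0,"dz":0,"gripper":20}]'
python3 - <<'E'
from h import *
to(0.5443,-0.1925,0.18,1.5)
c=snap('wrist','w6.png');
for n in('scene','side'): snap(n,n+'6.png')
E
```

```text
time: 8.2
position: [0.5621, -0.1282, 0.2319]
tool_rot: [0.994, -0.106, -0.001, 0.0]
ft_force: [0.4, -0.0, -3.9]
grip_width: 0.0295
time: 9.0
position: [0.5443, -0.1913, 0.2321]
tool_rot: [1.0, 0.013, -0.001, -0.0]
ft_force: [-0.2, 0.6, -3.7]
grip_width: 0.0295
t 9.0 pos [ 0.5443 -0.1913  0.2321] head 1.46 tilt [-0.06  0.02] F [-0.2  0.6 -3.7] w 0.0295
shift [ 0.1  1.2 52.1] az -0.0007 q [-0.53  0.45  1.54 -0.    1.15  1.01]
```

View pics/w6.png

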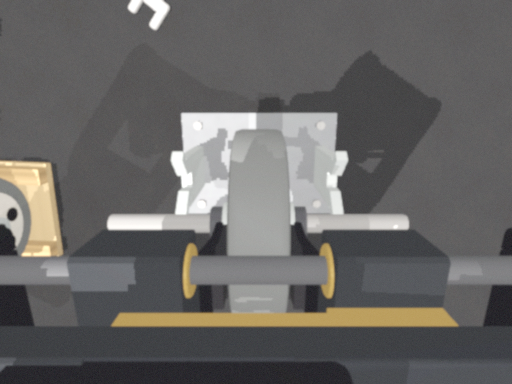

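View pics/scene6.png

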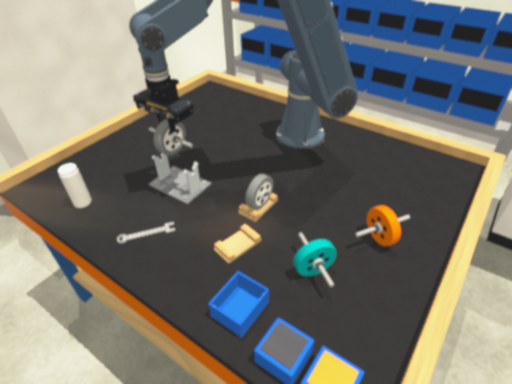

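The wheel is centred over the stand in the wrist view: tyre at column 259, uprights at 180 and 340. Measuring the held axle against the stand next.

```bash
python3 - <<'E'
from h import *
for n in('w6','scene6','side6'):
    c=dict(np.load(f'pics/{n}.npz')); P=cloud(c).reshape(-1,3)
    s=P[(abs(P[:,0]-.544)<.02)&(abs(P[:,1]+.192)<.11)&(abs(P[:,1]+.192)>.055)&(P[:,2]>.18)&(P[:,2]<.225)]
    if len(s)<8: print(n,len(s)); continue
    ax=np.polyfit(s[:,1]+.1925,s[:,0],1); az=np.polyfit(s[:,1]+.1925,s[:,2],1)
    print(n,len(s),'x',ax[1].round(4),'head',np.degrees(ax[0]).round(2),'tilt z',np.degrees(az[0]).round(2),az[1].round(4),'y',s[:,1].min().round(4),s[:,1].max().round(4),s[:,2].max().round(4))
    u=P[(abs(P[:,0]-.545)<.045)&(abs(P[:,1]+.19)<.1)&(P[:,2]>.1)&(P[:,2]<.125)]
    for a,b in((-.3,-.2),(-.18,-.08)):
        w=u[(u[:,1]>a)&(u[:,1]<b)]; print('   prong',len(w),w.min(0).round(4),w.max(0).round(4))
E
```

```text
w6 1872 x 0.5476 head -1.37 tilt z 0.28 0.2121 y -0.2863 -0.0966 0.2156
   prong 594 [ 0.5179 -0.2729  0.1   ] [ 0.5793 -0.261   0.119 ]
   prong 588 [ 0.5141 -0.1231  0.1001] [ 0.5754 -0.1113  0.119 ]
scene6 67 x 0.5495 head -1.6 tilt z 0.08 0.209 y -0.2842 -0.0935 0.2134
   prong 22 [ 0.5365 -0.271   0.1005] [ 0.581  -0.2555  0.116 ]
   prong 47 [ 0.5155 -0.1218  0.1002] [ 0.5783 -0.1065  0.1179]
side6 25 x 0.5411 head 1.75 tilt z -4.21 0.2182 y -0.1328 -0.0958 0.2164
   prong 36 [ 0.5185 -0.2764  0.1001] [ 0.5773 -0.2565  0.1183]
   prong 48 [ 0.5119 -0.1263  0.1003] [ 0.5778 -0.1087  0.1212]
```

```bash
python3 -m inch '[{"ax":0,"ay":0,"az":0,"dx":-0.8,"dy":1.1,"dz":10,"gripper":20},{"ax":0,"ay":0,"az":0,"dx":0,"dy":0,"dz":20,"gripper":20},{"ax":0,"ay":0,"az":0,"dx":0,"dy":0,"dz":20,"gripper":20},{"ax":0,"ay":0,"az":0,"dx":0,"dy":0,"dz":15,"gripper":20},{"ax":0,"ay":0,"az":0,"dx":0,"dy":0,"dz":7,"gripper":20},{"ax":0,"ay":0,"az":0,"dx":0,"dy":0,"dz":3,"gripper":20},{"ax":0,"ay":0,"az":0,"dx":0,"dy":0,"dz":0,"gripper":20},{"ax":0,"ay":0,"az":0,"dx":0,"dy":0,"dz":0,"gripper":20}]'
python3 - <<'E'
from h import *
to(0.5435,-0.1925,0.1145,1.5)
for n in('wrist','scene','side'): snap(n,n+'7.png')
im=[cv2.resize(cv2.imread('pics/'+f)[b:b+100,a:a+100],(395,395),interpolation=cv2.INTER_CUBIC) for f,a,b in(('scene7.png',130,110),('side7.png',240,90))]
cv2.imwrite('pics/z7.png',np.hstack(im))
E
```

```text
time: 9.95
position: [0.5448, -0.1924, 0.1582]
tool_rot: [1.0, 0.013, 0.001, 0.0]
ft_force: [-0.5, -1.0, -3.5]
grip_width: 0.0296
t 9.95 pos [ 0.5448 -0.1924  0.1582] head 1.54 tilt [ 0.08 -0.05] F [-0.5 -1.  -3.5] w 0.0296
shift [-1.4  0.1 43.7] az 0.0007 q [-0.53  0.55  1.62  0.    0.98  1.01]
```

View pics/wrist7.png

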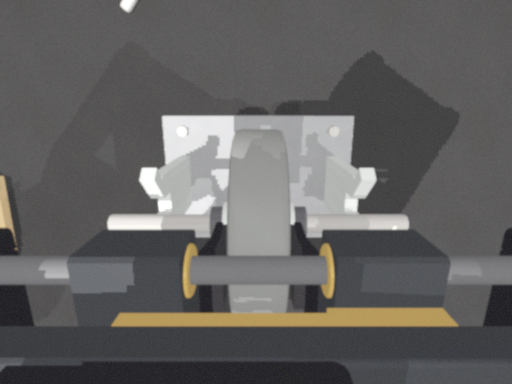

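View pics/z7.png

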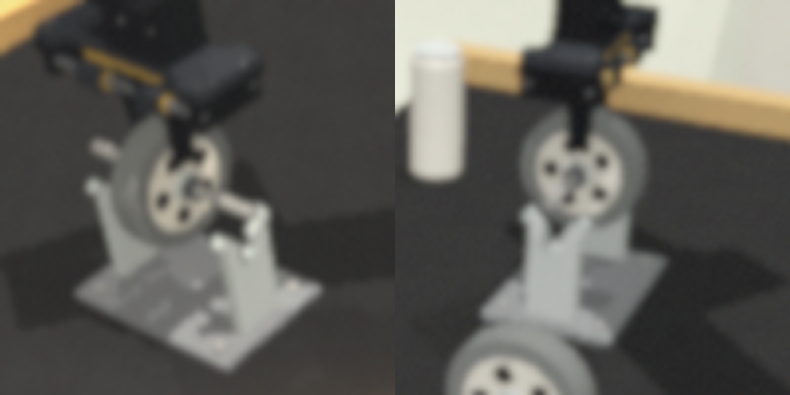

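The axle sits above both slots and is centred between the uprights, with the near axle end in the scene crop at (240,205) above the slot at (245,235). I'll lower it slowly and watch the force.

```bash
python3 -m inch '[{"ax":0,"ay":0,"az":0,"dx":-1.2,"dy":0,"dz":5,"gripper":20},{"ax":0,"ay":0,"az":0,"dx":0,"dy":0,"dz":6,"gripper":20},{"ax":0,"ay":0,"az":0,"dx":0,"dy":0,"dz":6,"gripper":20},{"ax":0,"ay":0,"az":0,"dx":0,"dy":0,"dz":5,"gripper":20},{"ax":0,"ay":0,"az":0,"dx":0,"dy":0,"dz":3,"gripper":20},{"ax":0,"ay":0,"az":0,"dx":0,"dy":0,"dz":0,"gripper":20},{"ax":0,"ay":0,"az":0,"dx":0,"dy":0,"dz":0,"gripper":20}]'
python3 - <<'E'
from h import *
to(0.5435,-0.1925,0.1145,1.5)
for n in('wrist','scene','side'): snap(n,n+'8.png')
im=[cv2.resize(cv2.imread('pics/'+f)[b:b+80,a:a+80],(395,395),interpolation=cv2.INTER_CUBIC) for f,a,b in(('scene8.png',140,130),('side8.png',250,110))]
cv2.imwrite('pics/z8.png',np.hstack(im))
E
```

```text
time: 10.8
position: [0.5431, -0.1922, 0.1325]
tool_rot: [1.0, 0.013, 0.0, -0.0]
ft_force: [-0.0, 0.2, -3.7]
grip_width: 0.0297
t 10.8 pos [ 0.5431 -0.1922  0.1325] head 1.53 tilt [0. 0.] F [-0.   0.2 -3.7] w 0.0297
shift [ 0.4  0.3 18. ] az 0.0005 q [-0.53  0.58  1.64  0.    0.92  1.01]
```

View pics/z8.png

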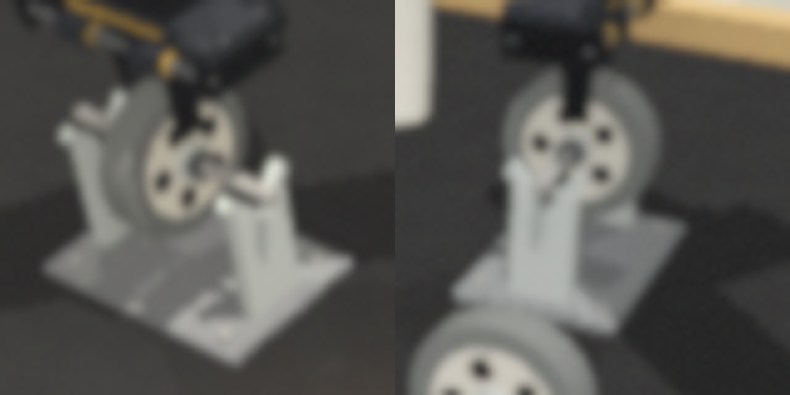

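View pics/wrist8.png

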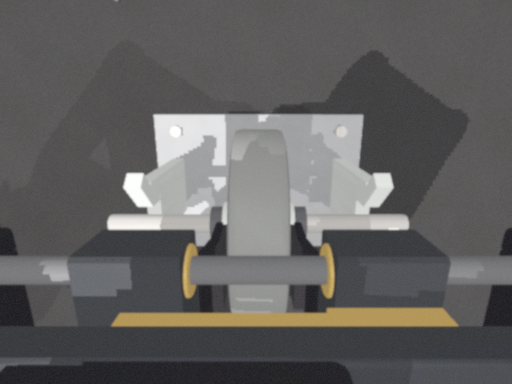

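No contact yet. The axle is between the prongs on both sides and level at row 222. Continuing in small steps.

```bash
python3 -m inch '[{"ax":0,"ay":0,"az":0,"dx":0.4,"dy":0.2,"dz":3,"gripper":20},{"ax":0,"ay":0,"az":0,"dx":0,"dy":0,"dz":3,"gripper":20},{"ax":0,"ay":0,"az":0,"dx":0,"dy":0,"dz":3,"gripper":20},{"ax":0,"ay":0,"az":0,"dx":0,"dy":0,"dz":2,"gripper":20},{"ax":0,"ay":0,"az":0,"dx":0,"dy":0,"dz":0,"gripper":20},{"ax":0,"ay":0,"az":0,"dx":0,"dy":0,"dz":0,"gripper":20}]'
python3 -m inch '[{"ax":0,"ay":0,"az":0,"dx":0,"dy":0,"dz":2,"gripper":20},{"ax":0,"ay":0,"az":0,"dx":0,"dy":0,"dz":1,"gripper":20},{"ax":0,"ay":0,"az":0,"dx":0,"dy":0,"dz":1,"gripper":20},{"ax":0,"ay":0,"az":0,"dx":0,"dy":0,"dz":0,"gripper":20},{"ax":0,"ay":0,"az":0,"dx":0,"dy":0,"dz":0,"gripper":20}]'
python3 - <<'E'
from h import *
to(0.5435,-0.1925,0.1145,1.5)
E
```

```text
time: 11.55
position: [0.5434, -0.1923, 0.1214]
tool_rot: [1.0, 0.013, -0.0, -0.0]
ft_force: [-0.7, 0.2, -4.6]
grip_width: 0.0297
time: 12.05
position: [0.5434, -0.1923, 0.1175]
tool_rot: [1.0, 0.013, -0.0, -0.0]
ft_force: [-0.1, -0.1, -2.5]
grip_width: 0.0296
t 12.05 pos [ 0.5434 -0.1923  0.1175] head 1.54 tilt [-0.  0.] F [-0.1 -0.1 -2.5] w 0.0296
shift [0.1 0.2 3. ] az 0.0006 q [-0.53  0.6   1.65  0.    0.89  1.01]
```

```bash
for i in 1; do python3 -m inch '[{"ax":0,"ay":0,"az":0,"dx":0,"dy":0,"dz":1,"gripper":20},{"ax":0,"ay":0,"az":0,"dx":0,"dy":0,"dz":0,"gripper":20}]'; done
python3 -m inch '[{"ax":0,"ay":0,"az":0,"dx":0,"dy":0,"dz":1,"gripper":20},{"ax":0,"ay":0,"az":0,"dx":0,"dy":0,"dz":0,"gripper":20}]'
python3 -m inch '[{"ax":0,"ay":0,"az":0,"dx":0,"dy":0,"dz":0.5,"gripper":20},{"ax":0,"ay":0,"az":0,"dx":0,"dy":0,"dz":0,"gripper":20}]'
python3 -c "
from h import *
print(robot.get_obs()['moment'])
to(0.5435,-0.1925,0.1145,1.5)"
```

```text
time: 12.25
position: [0.5434, -0.1922, 0.1165]
tool_rot: [1.0, 0.013, -0.0, -0.0]
ft_force: [1.0, 0.1, -3.1]
grip_width: 0.0302
time: 12.45
position: [0.5433, -0.1922, 0.1154]
tool_rot: [1.0, 0.013, -0.0, -0.0]
ft_force: [0.0, -0.2, -4.0]
grip_width: 0.0294
time: 12.65
position: [0.5434, -0.1922, 0.115]
tool_rot: [1.0, 0.013, -0.0, -0.0]
ft_force: [-0.5, -0.2, -3.2]
grip_width: 0.0298
[0.04489183 0.00136436 0.00378264]
t 12.65 pos [ 0.5434 -0.1922  0.115 ] head 1.54 tilt [-0.01  0.01] F [-0.5 -0.2 -3.2] w 0.0298
shift [0.1 0.3 0.5] az 0.0007 q [-0.53  0.61  1.65 -0.    0.88  1.01]
```

```bash
python3 -m inch '[{"ax":0,"ay":0,"az":0,"dx":0,"dy":0,"dz":0.7,"gripper":20},{"ax":0,"ay":0,"az":0,"dx":0,"dy":0,"dz":0,"gripper":20}]'
python3 -m inch '[{"ax":0,"ay":0,"az":0,"dx":0,"dy":0,"dz":0.7,"gripper":20},{"ax":0,"ay":0,"az":0,"dx":0,"dy":0,"dz":0,"gripper":20}]'
python3 -c "
from h import *
for n in('wrist','scene','side'): snap(n,n+'9.png')
to(0.5435,-0.1925,0.1145,1.5)
im=[cv2.resize(cv2.imread('pics/'+f)[b:b+80,a:a+80],(395,395),interpolation=cv2.INTER_CUBIC) for f,a,b in(('scene9.png',140,130),('side9.png',250,110))]
cv2.imwrite('pics/z9.png',np.hstack(im))
"
```

```text
time: 12.85
position: [0.5435, -0.1923, 0.1146]
tool_rot: [1.0, 0.013, 0.0, 0.0]
ft_force: [-0.2, 0.3, -2.1]
grip_width: 0.0298
time: 13.05
position: [0.5436, -0.1923, 0.1144]
tool_rot: [1.0, 0.013, 0.0, 0.0]
ft_force: [-0.8, 2.1, 3.2]
grip_width: 0.0298
t 13.2 pos [ 0.5436 -0.1923  0.1143] head 1.54 tilt [ 0.03 -0.02] F [-1.5  1.4  5.4] w 0.0297
shift [-0.1  0.2 -0.2] az 0.0007 q [-0.53  0.61  1.65  0.    0.88  1.01]
```

View pics/z9.png

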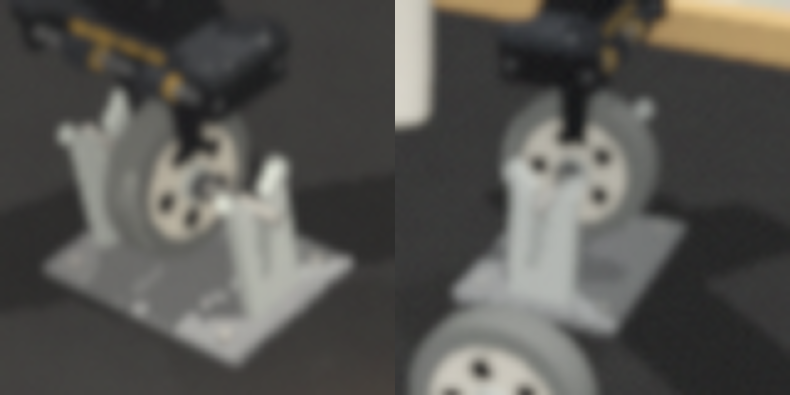

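View pics/wrist9.png

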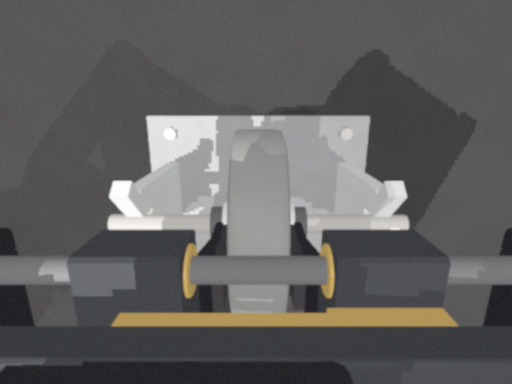

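Contact shows at TCP z = 0.1143, where seating was predicted: the force turned from −4 to +5 N. In the wrist view the axle crosses both uprights level at row 222. I'll ease the grip, then open.

```bash
python3 -m inch '[{"ax":0,"ay":0,"az":0,"dx":0,"dy":0,"dz":0,"gripper":20},{"ax":0,"ay":0,"az":0,"dx":0,"dy":0,"dz":0,"gripper":20},{"ax":0,"ay":0,"az":0,"dx":0,"dy":0,"dz":0,"gripper":20}]' 3
python3 -m inch '[{"ax":0,"ay":0,"az":0,"dx":0,"dy":0,"dz":0,"gripper":36},{"ax":0,"ay":0,"az":0,"dx":0,"dy":0,"dz":0,"gripper":38},{"ax":0,"ay":0,"az":0,"dx":0,"dy":0,"dz":0,"gripper":42},{"ax":0,"ay":0,"az":0,"dx":0,"dy":0,"dz":0,"gripper":50},{"ax":0,"ay":0,"az":0,"dx":0,"dy":0,"dz":0,"gripper":60},{"ax":0,"ay":0,"az":0,"dx":0,"dy":0,"dz":0,"gripper":60}]'
python3 -c "
from h import *
c=snap('wrist','w10.png')
to(0.5435,-0.1925,0.1145,1.5)"
```

```text
time: 13.5
position: [0.5439, -0.1923, 0.1139]
tool_rot: [1.0, 0.013, 0.001, 0.0]
ft_force: [-0.4, 2.3, 3.7]
grip_width: 0.0301
time: 14.1
position: [0.5434, -0.1923, 0.1136]
tool_rot: [1.0, 0.013, -0.0, 0.0]
ft_force: [-0.3, -0.4, 0.0]
grip_width: 0.0495
t 14.15 pos [ 0.5434 -0.1923  0.1136] head 1.54 tilt [-0. -0.] F [-0.5 -0.6  0.1] w 0.0506
shift [ 0.1  0.2 -0.9] az 0.0006 q [-0.53  0.61  1.65 -0.    0.88  1.01]
```

View pics/w10.png

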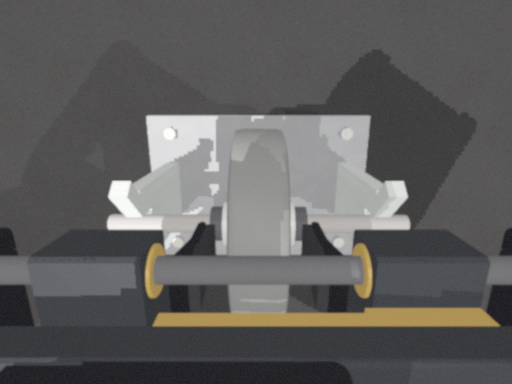

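The fingers are clear of the tyre, and the axle still lies level at row 223. Opening a little more, then straight up.

```bash
python3 -m inch '[{"ax":0,"ay":0,"az":0,"dx":0,"dy":0,"dz":-4,"gripper":75},{"ax":0,"ay":0,"az":0,"dx":0,"dy":0,"dz":-10,"gripper":75},{"ax":0,"ay":0,"az":0,"dx":0,"dy":0,"dz":-20,"gripper":75},{"ax":0,"ay":0,"az":0,"dx":0,"dy":0,"dz":-30,"gripper":75},{"ax":0,"ay":0,"az":0,"dx":0,"dy":0,"dz":-40,"gripper":75},{"ax":0,"ay":0,"az":0,"dx":-20,"dy":0,"dz":-30,"gripper":75},{"ax":0,"ay":0,"az":0,"dx":-30,"dy":0,"dz":-20,"gripper":75},{"ax":0,"ay":0,"az":0,"dx":-20,"dy":0,"dz":-10,"gripper":75}]'
python3 -m inch '[{"ax":0,"ay":0,"az":0,"dx":0,"dy":0,"dz":0,"gripper":75},{"ax":0,"ay":0,"az":0,"dx":0,"dy":0,"dz":0,"gripper":75},{"ax":0,"ay":0,"az":0,"dx":0,"dy":0,"dz":0,"gripper":75},{"ax":0,"ay":0,"az":0,"dx":0,"dy":0,"dz":0,"gripper":75}]'
python3 - <<'E'
from h import *
to(0.5435,-0.1925,0.1145,1.5)
for n in('wrist','scene','side'):
    c=snap(n,n+'11.png'); P=cloud(c).reshape(-1,3)
    s=P[(abs(P[:,0]-.544)<.02)&(abs(P[:,1]+.192)<.11)&(abs(P[:,1]+.192)>.082)&(P[:,2]>.078)&(P[:,2]<.105)]
    i=P[(abs(P[:,0]-.544)<.02)&(abs(P[:,1]+.192)<.066)&(abs(P[:,1]+.192)>.035)&(P[:,2]>.078)&(P[:,2]<.105)]
    for lab,w in(('ends',s),('inner',i)):
        for g in(-1,1):
            k=w[(w[:,1]+.192)*g>0]
            if len(k): print(n,lab,g,len(k),'x',k[:,0].mean().round(4),'ztop',np.percentile(k[:,2],97).round(4),'y',k[:,1].min().round(4),k[:,1].max().round(4))
    t=P[(abs(P[:,0]-.544)<.07)&(abs(P[:,1]+.192)<.03)&(P[:,2]>.12)&(P[:,2]<.165)]
    print(n,'tyre y',np.percentile(t[:,1],[1,99]).round(4),'ztop',np.percentile(t[:,2],99).round(4))
    if n=='wrist': stand(c,(60,30,420,228))
im=[cv2.resize(cv2.imread('pics/'+f)[b:b+80,a:a+80],(395,395),interpolation=cv2.INTER_CUBIC) for f,a,b in(('scene11.png',140,130),('side11.png',250,110))]
cv2.imwrite('pics/z11.png',np.hstack(im))
E
```

```text
time: 14.95
position: [0.4729, -0.1944, 0.2808]
tool_rot: [1.0, 0.014, 0.002, 0.001]
ft_force: [-0.2, -0.1, -0.0]
grip_width: 0.0652
time: 15.35
position: [0.474, -0.1941, 0.277]
tool_rot: [1.0, 0.014, -0.0, -0.0]
ft_force: [0.5, -0.3, -0.8]
grip_width: 0.0656
t 15.35 pos [ 0.474  -0.1941  0.277 ] head 1.56 tilt [-0.04  0.04] F [ 0.5 -0.3 -0.8] w 0.0656
shift [ 69.6   0.4 162.4] az 0.001 q [-0.61  0.31  1.64  0.    1.19  0.94]
wrist ends -1 146 x 0.5464 ztop 0.0968 y -0.2873 -0.2741
wrist ends 1 123 x 0.5421 ztop 0.097 y -0.11 -0.0975
wrist inner -1 343 x 0.5454 ztop 0.0968 y -0.258 -0.2271
wrist inner 1 313 x 0.5432 ztop 0.0971 y -0.1568 -0.1261
wrist tyre y [-0.2073 -0.1778] ztop 0.1508
base ((525.2655639648438, -95.59521484375), (157.93682861328125, 403.15728759765625), 11.073018074035645) 8544 0.008181686682097483
prong n 1783
scene ends -1 3 x 0.5476 ztop 0.0936 y -0.2871 -0.2778
scene ends 1 33 x 0.5483 ztop 0.102 y -0.1099 -0.0925
scene inner -1 6 x 0.5518 ztop 0.0948 y -0.2577 -0.2529
scene inner 1 14 x 0.5463 ztop 0.0959 y -0.1555 -0.1275
scene tyre y [-0.2045 -0.1722] ztop 0.1494
side ends 1 17 x 0.5432 ztop 0.0984 y -0.1091 -0.0942
side inner 1 8 x 0.5441 ztop 0.0993 y -0.1554 -0.1278
side tyre y [-0.2047 -0.1721] ztop 0.1523
```

View pics/z11.png

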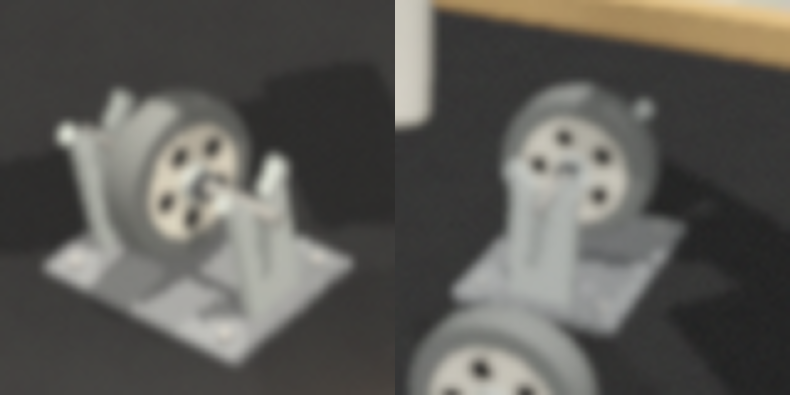

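View pics/wrist11.png

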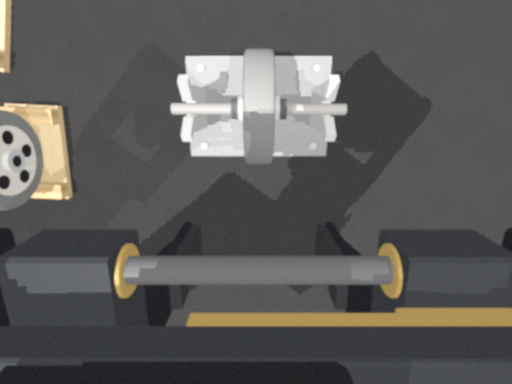

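View pics/scene11.png

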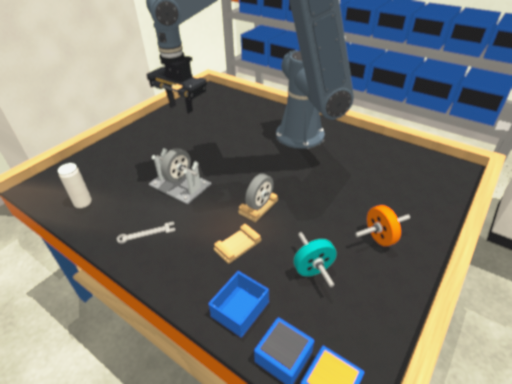

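The wheel is seated. The axle tops are level to 0.3 mm and within 1 mm of the 96 mm expected, the tyre's middle is at y = −0.1925 against the stand's −0.1925, and the gripper is well clear. The bare wheel has not moved.

```bash
python3 -c "
from rig import robot
print(robot.hand_in())"
```

```text
the job is handed in; nothing more can be done
None
```

The axle wheel is in the balancing stand with its axle in both slots, and I handed the job in at about 15.5 s of the 43 s allowed. I pinched its tyre at 40 N, carried it over and lowered it in small steps until it touched the slot floors. Then I eased the grip to 3 N, opened the fingers and backed off upwards.

**Last wrist-camera checks:**
- **Level and home:** the axle tops measure 96.8 and 97.1 mm on the two sides, against 96 mm expected. Tyre top is at 150.8 mm against 150 mm. The small excess is about the same everywhere and within the camera calibration.
- **Centred:** the tyre's middle is at y = −0.1925 m and the stand's centre is at y = −0.192 to −0.193 m.
- **Left alone:** the bare wheel is still in its chock, and the gripper is well clear with no force beyond noise.

**Checks that disagreed or failed:**
- The scene and side cameras read the wheel and the stand about 2–5 mm away from the wrist camera. I relied on the wrist camera for both, so the offset should largely cancel.
- In the last scene view, the few depth points on the axle ends were too mixed with the prongs to confirm the level.
- The last automatic fit of the base plate failed because it took in other bright parts, so I used the earlier stand measurement.

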